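Set the paper guide against its marked stop

ROBOT

A 6-joint arm with a two-finger parallel gripper is mounted at the origin on the work surface; the furniture and walls round the work are solid. World frame = base frame: x ahead of the robot, y to its left, z up, the work surface at z = 0. Lengths are in mm, angles in degrees, forces in N, time in s.
With the tool pointing down it reaches from about 225 to 725 mm from the base axis. Payload 3.1 kg.
Tool frame: the origin (TCP) lies at the very end of the fingers, on their centre line; the grasp point (between the pads) lies behind it (ctrl.grip_depth is the z of the grasp point in the tool frame, in mm); z points along the fingers, y is the line along which they close (so a half turn about z gives the same grasp; the last joint's range is limited). The gripper opens to 85 mm and grips with 20 to 120 N. Pads are 22 mm wide; open, the fingers measure 114 mm over their backs; the gripper's body (76 mm by 85 mm) begins 54 mm behind the grasp point. The pads swing forward as they close: fully open they stand 13 mm farther back than shut.
Start: joints at [59.886, 2.75, 5.684, 92.934, 0, 82.678], TCP at [203.386, 483.995, 231.312] pointing down, gripper open.
Joint ranges: [-166.93, 166.93], [-56.73, 111.36], [-69.38, 81.34], [-121.58, 131.49], [-85.45, 84.26], [-180, 180]. Speed limits (degrees/s): [159.86, 159.86, 180, 180, 180, 180].

INTERFACE

Orientations are given as a 3x3 rotation matrix whose columns are the frame's x, y, z axes.
In Python, from workcell import ctrl, imaging, ticket gives the robot as it stands.
- The arm moves only by the shell command python3 -m crank 'ROWS' [FORCE]. ROWS is JSON, a list of rows, each a list of 3 entries, a list of its own where there are three numbers: the shift along the world's x, y, z in mm, then the turn about the world's z in degrees, then the closure, from 0 (fully open) to 1 (shut). In form: [[[tx, ty, tz], yaw, hand], ...]. A call has 1 to 20 rows; each row shifts and turns the commanded pose from where the row before left it; what a row does not reach is not made up. A row lasts 1/10 s, in which the tool goes at most 50 mm and 8.59 degrees, less where a joint would pass 70% of its speed; a pose out of reach is approached as far as the arm can. A call with a gripper value outside its range is refused whole. The fingers move at their own pace and stop on an object; FORCE is the grip in N (left out, the last holds). Time passes only in rows, so rows that do not move let the fingers close. It gives the time, the measured TCP pose, the force, the opening and the grip force at its end, in the units of the state.
- ctrl.state(): the state, without advancing time (a new reading comes with each control period).
- imaging.grab_frame(name): name is "scene" or "top" or "wrist"; returns a dict with "image" (384x512x3 uint8, blue, green, red), "fovy" (degrees; the focal length in pixels is half the picture's height over the tangent of half this angle, whatever the lens; pixels are square), "cx", "cy" (the principal point, pixels), "R" (3x3) and "t" (3): a world point X has camera coordinates R X + t; the wrist camera has in their place "tool_from_camera" (4x4, takes a point from camera to tool coordinates, whose origin is the TCP and whose axes are the flange's). Camera axes: x right, y down, z forward; pixel columns grow to the right and rows downward; lengths in mm; the calibration is good to about 2 mm. The wrist camera is an equidistant fisheye: a pixel r from the principal point sees the ray r / f radians off the axis. A picture is of the moment at which its call begins: read the wrist's pose just before it. There is no depth.
- ticket.finish_job(): hands the job in; it is judged then, once.
The state is a dict: "time": time; "qpos": joint angles; "joint_velocities": joint speeds; "effort": joint torques, N m; "tcp_pos": TCP position; "eef_rot": TCP orientation; "wrist_force": force on the tool from outside, world axes, zero at the start; "torque": the same for the moment, N m; "finger_gap": finger opening in mm; "finger_force": force on a finger pad.
Only numpy, scipy, OpenCV 4.12 (cv2) and the standard library are available. Lean on these libraries where they do the work, as an engineer would, in place of code of your own. Each camera call takes 0.05 s, during which the arm holds its last target. There are 200 camera calls.

TASK

On the printing registration board, press down the pad in the middle of the sliding paper guide to free its hold, keep it pressed and push the guide gently along its rail until it touches the marked stop (the one with the round knob on top). Then let the pad come up again so that the guide stays held against that stop. Use only the fingertips: do not drag the guide along while its hold is on, grip and lift nothing, and leave the lino block, eraser, sharpener, paint tube and ink jars where they are.

Things in the scene. Friction and masses are not known exactly. Their poses are not given: they have to be found in the camera images.
- reg_board: Fixed plywood board on the table, 170 (x) x 380 (y) x 12 mm; origin at the centre of its underside, z up. A slotted aluminium rail 40 mm wide runs along the board's own y at board x = +55 mm, its top 28 mm above the table; guide and both stops sit on it.
- paper_guide (a joint): The guide's place along the rail, m: board y of its middle, growing to the board's +y. 70 mm long (along the rail), 56 wide; a 10 mm cheek across each end, tops 51 mm above the table, 50 mm clear between them; a thin steel tongue reaches 32 mm from its front. It cannot leave the rail. Hold on: 10 to 16 N to drag it; pad pressed: slides with 1 to 2 N and stays where left.
- hold_pad (a joint): How far the pad in the guide's middle is pressed down, in m: about 0 when up (hold on), at most 0.007. A spring pushes it up with 9 N at rest and 11 N at the bottom; the hold is fully off from 0.001 to 0.007. It springs up by itself when let go.
- pad_top (a point): Centre of the top of the black ribbed press pad (46 mm across the rail, 48 mm along it), which lies between the guide's two cheeks, and is the middle of the guide. Unpressed the top is 43 mm above the table, 8 mm below the tops of the cheeks. The point goes down with the pad; its axes are the board's.
- marked_stop: The marked stop: fixed aluminium block on the rail, 24 mm along it, 56 wide, top 49 mm above the table, with a round knob 22 mm across on top (to 71 mm). Origin on the rail's centre line in mid-block, 12 mm above the table. It may be at either end of the rail. The guide touches it when pad_top is 47 mm (measured level) from this origin.
- plain_stop: The other stop, at the other end of the rail: the same block with a plain flat top and no knob. Not to be used.
- lino_block: Loose brown carved lino block 90 x 120 x 23 mm lying on the board in front of the rail; origin at the centre of its underside. Leave it.
- eraser: Loose eraser 23 x 56 x 13 mm lying on the board; origin at the centre of its underside. Leave it.
- sharpener: Loose small sharpener 16 x 26 x 13 mm lying on the board; origin at the centre of its underside. Leave it.
- ink_jar_1: Loose ink jar 52 mm across, 62 mm tall, standing on the table just to the right of the board; origin at the centre of its underside. Leave it.
- paint_tube_4: Loose paint tube 33 x 120 x 31 mm lying on the table well to the right of the board; origin at the centre of its underside. Leave it.

How it is judged (in metres and radians):
On the way, in this order (a step that is already met when the one before it is completed fails the run):
1. the pad is pressed while the guide is still away from the marked stop (value of joint hold_pad above 0.0015 m and horizontal distance between pad_top and marked_stop above 0.085 m), for 0.1 s.
2. with the pad still pressed, the guide is on its way, close before the marked stop (value of joint hold_pad above 0.0015 m and horizontal distance between pad_top and marked_stop below 0.08 m), for 0.02 s.
3. with the pad still pressed, the guide is against the marked stop (value of joint hold_pad above 0.0015 m and horizontal distance between pad_top and marked_stop below 0.0495 m), for 0.1 s.
At the end, for the whole second after the job is handed in: The guide stands within 2.5 mm of touching the marked stop (pad_top less than 49.5 mm, measured level, from the stop's origin), at rest, with its pad up again (pressed less than 1 mm) (horizontal distance between pad_top and marked_stop below 0.0495 m and value of joint hold_pad below 0.001 m and velocity of joint paper_guide between -0.005 and 0.005 m/s).
It fails at once if the guide was dragged along with its pad up and its hold on (faster than 30 mm/s, more than 5 mm from its start and from the stop) (value of joint hold_pad below 0.0003 m and distance of pad_top from where it was at the start of the episode above 0.005 m and horizontal distance between pad_top and marked_stop above 0.052 m and (velocity of joint paper_guide above 0.03 m/s or velocity of joint paper_guide below -0.03 m/s)).
It fails at once if the fingers pressed or pushed on the board, guide or pad with more than 50 N (contact force between the fingers and reg_board above 50 N).
It fails at once if the fingers bore on a stop with more than 50 N (contact force between the fingers and marked_stop above 50 N or contact force between the fingers and plain_stop above 50 N).
It fails at once if a bystander (lino block, eraser, sharpener, paint tube or loose ink jar) was shifted or lifted by more than 15 mm (distance of any of lino_block, eraser, sharpener, ink_jar_1, paint_tube_4 from where it was at the start of the episode above 0.015 m).
It also fails if it takes over 35 s, if anything falls off the work surface, if the arm or the gripper's body presses on something with over 40 N, if the wrist force passes 120 N, or if a joint passes its speed limit or range.

## Working session

There is one attempt and no reset: what is moved stays moved. The work goes in short steps, Python scripts to look and compute and a shell command to move; the robot and the scene stay as the last step left them, time stands still between calls to the robot, and variables do not carry over. Pictures are saved under pics/ and viewed, at most 10 in all, crops included, and the job is handed in when it is done.

```bash
mkdir -p pics; python3 - <<'E'
from workcell import ctrl, imaging
import cv2
s=ctrl.state();print(s['tcp_pos'],s['eef_rot'],s['time'],s['finger_gap'],ctrl.grip_depth)
for n in("top","scene"):
    f=imaging.grab_frame(n);cv2.imwrite(f"pics/{n}1.png",f["image"]);print(n,f["fovy"],f["cx"],f["cy"],f["R"],f["t"])
E
```

```text
[203.0859316  483.4623962  230.10812688] [[-9.21911185e-01  3.87399529e-01 -1.17131989e-03]
 [ 3.87401196e-01  9.21908939e-01 -2.05467831e-03]
 [ 2.83868862e-04 -2.34800164e-03 -9.99997203e-01]] 0.0 85.3476106818812 -18.700000000000003
top 57.04654736795851 257.21061346119427 194.26883015822537 [[-0.01257074 -0.99991578  0.00322686]
 [-0.9941367   0.01215135 -0.10744569]
 [ 0.10739743 -0.00455861 -0.99420572]] [ 77.48163568 451.28266715 871.60323206]
scene 49.0928712986506 255.39298418532127 194.54653442871447 [[ 0.6424528  -0.76620102  0.01379823]
 [-0.28673607 -0.2570455  -0.92288138]
 [ 0.71065943  0.58895128 -0.38483708]] [-247.83842563  218.00680162  711.8440183 ]
```

View pics/top1.png

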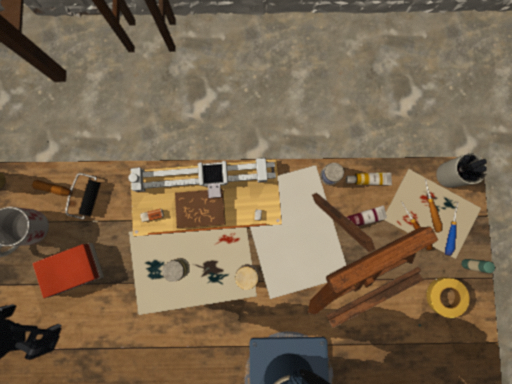

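View pics/scene1.png

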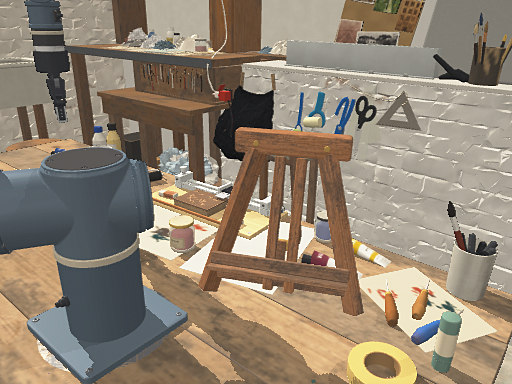

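The top view shows the board at about (131-281, 160-235), with the black pad near (212,173) and stops near (138,178) and (266,170). An easel stands to the right, around (370,270). I'll enlarge the rail to find the knob.

```bash
cat > h.py <<'E'
import numpy as np
def ray(f,u,v,z):
    F=f["image"].shape[0]/2/np.tan(np.radians(f["fovy"]/2))
    d=f["R"].T@np.array([(u-f["cx"])/F,(v-f["cy"])/F,1]); c=-f["R"].T@f["t"]
    return c+d*(z-c[2])/d[2]
E
python3 - <<'E'
from workcell import imaging
import cv2,numpy as np
from h import ray
f=imaging.grab_frame("top");im=f["image"]
f["R"]=np.array(f["R"]);f["t"]=np.array(f["t"])
cv2.imwrite("pics/crop.png",cv2.resize(im[150:245,120:290],None,fx=4.6,fy=4.6,interpolation=cv2.INTER_CUBIC))
m=(im.max(2)<60).astype(np.uint8);m[:, :190]=0;m[:,235:]=0;m[:155]=0;m[190:]=0
c=max(cv2.findContours(m,0,1)[0],key=cv2.contourArea);r=cv2.minAreaRect(c);print(r,ray(f,*r[0],43))
for u,v in((138,178),(266,170)):print(ray(f,u,v,49))
E
```

```text
((212.16372680664062, 173.4557647705078), (17.02886390686035, 18.758358001708984), 86.18592071533203) [503.81933985 183.78316108  43.        ]
[493.62445542 366.46718533  49.        ]
[509.88330689  49.40444352  49.        ]
```

View pics/crop.png

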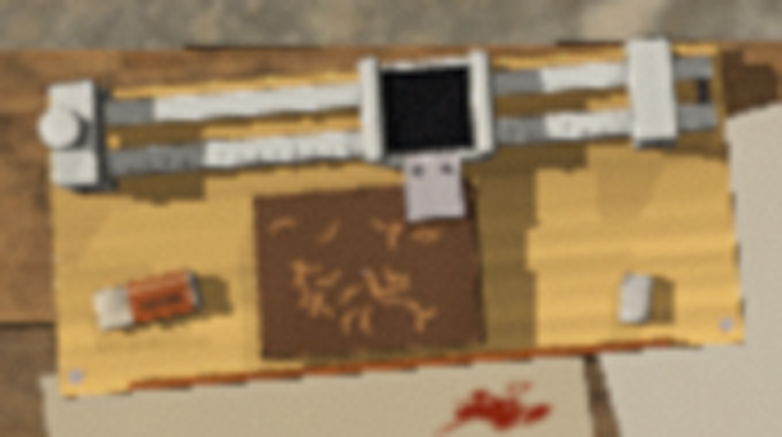

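The knob is on the left-hand stop, so that is the marked one: block top at crop (75,133), the other at (652,92), pad at (427,110). Next I work out the rail direction and the move.

```bash
python3 - <<'E'
from workcell import imaging,ctrl
import numpy as np
from h import ray
f=imaging.grab_frame("top");f["R"]=np.array(f["R"]);f["t"]=np.array(f["t"])
P=lambda x,y,z:ray(f,120-.4+x/4.6,150-.4+y/4.6,z)
a=P(75,133,49);b=P(652,92,49);p=P(427,110,43);k=P(62,128,71)
u=(a-b)/np.linalg.norm(a-b)
print(a,b,p,k,u,"dist",np.linalg.norm((a-p)[:2]),"travel to touch",np.linalg.norm((a-p)[:2])-47)
s=ctrl.state();R=np.array(s["eef_rot"])
print("yaw y-axis",np.degrees(np.arctan2(R[1,1],R[0,1])),"rail",np.degrees(np.arctan2(u[1],u[0])))
print(p-s["tcp_pos"],s["tcp_pos"],s["wrist_force"])
E
```

```text
[492.40337217 371.61583656  49.        ] [511.02889014  60.96621446  49.        ] [503.66667529 183.1282199   43.        ] [491.67043282 370.97620601  71.        ] [-0.0598492   0.99820743  0.        ] dist 188.82384285485844 travel to touch 141.82384285485844
yaw y-axis 67.2092700489366 rail 93.43115683653508
[ 300.46747595 -300.54847238 -187.56421455] [203.19919933 483.67669228 230.56421455] [-1.0140407  -0.64234406 -0.19478148]
```

```bash
python3 -m crank '[[[25,-25,-5],2.2,1],[[25,-25,-5],2.2,1],[[25,-25,-5],2.2,1],[[25,-25,-5],2.2,1],[[25,-25,-5],2.2,1],[[25,-25,-10],2.2,1],[[25,-25,-10],2.2,1],[[25,-25,-15],2.2,1],[[25,-25,-15],2.2,1],[[25,-25,-15],2.2,1],[[25,-25,-15],2.2,1],[[25,-25,-15],2.2,1],[[0,0,0],0,1],[[0,0,0],0,1],[[0,0,0],0,1]]' 20
python3 - <<'E'
from workcell import imaging,ctrl
import cv2,numpy as np
s=ctrl.state();f=imaging.grab_frame("wrist");cv2.imwrite("pics/w1.png",f["image"])
print(s["tcp_pos"],s["finger_gap"],s["wrist_force"],np.array(s["eef_rot"]).round(4).tolist(),f["fovy"],f["cx"],f["cy"],np.array(f["tool_from_camera"]).round(4).tolist())
E
```

```text
time: 1.7
tcp_pos: [503.0, 184.6, 111.7]
eef_rot: [[-0.998, -0.063, -0.0], [-0.063, 0.998, 0.0], [0.0, 0.0, -1.0]]
wrist_force: [-1.1, 0.1, -0.2]
finger_gap: 0.2
finger_force: 0.0
[503.00106211 184.60362487 111.69563449] 0.16318310948091608 [-1.07734265  0.08251113 -0.20149054] [[-0.998, -0.0633, -0.0001], [-0.0633, 0.998, 0.0005], [0.0, 0.0005, -1.0]] 65.70646984690485 255.99539256856758 189.2602431883437 [[-0.0003, -0.9503, -0.3115, 79.7838], [1.0, 0.0, -0.0011, 0.7517], [0.001, -0.3115, 0.9503, -142.193], [0.0, 0.0, 0.0, 1.0]]
```

View pics/w1.png

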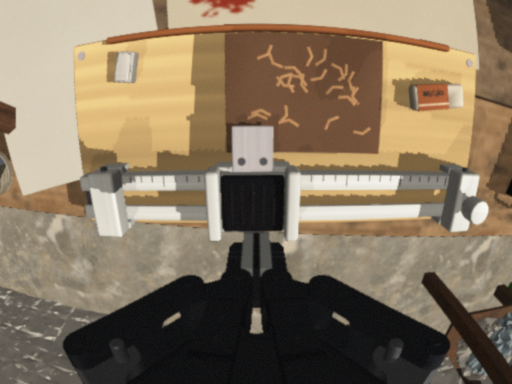

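The wrist view shows the pad at about (253,202) between the cheeks, with the knobbed stop at about (460,200). The fingertips, near (257,245), hover above. I'll locate both from this view.

```bash
cat >> h.py <<'E'
def wray(f,tcp,R,u,v,z):
    F=192/np.tan(np.radians(f["fovy"]/2)); T=np.array(f["tool_from_camera"]); R=np.array(R)
    a=np.array([u-f["cx"],v-f["cy"]]); r=np.linalg.norm(a); th=r/F
    d=np.r_[a/r*np.sin(th),np.cos(th)]
    c=np.array(tcp)+R@T[:3,3]; d=R@T[:3,:3]@d
    return c+d*(z-c[2])/d[2]
E
python3 - <<'E'
from workcell import imaging,ctrl
import cv2,numpy as np
from h import wray
s=ctrl.state();f=imaging.grab_frame("wrist");im=f["image"]
for n,u,v,z in(("pad",253,202,43),("padUL",222,174,43),("padUR",284,174,43),("padLL",222,231,43),("padLR",284,231,43),("knob",479,211,71),("stop top",467,199,49),("stop low inner",443,230,49),("plain",108,200,49)):
    print(n,wray(f,s["tcp_pos"],s["eef_rot"],u,v,z).round(1))
cv2.imwrite("pics/w1c.png",cv2.resize(im[150:260,190:320],None,fx=4.6,fy=4.6))
cv2.imwrite("pics/w1d.png",cv2.resize(im[150:250,420:512],None,fx=5,fy=5))
E
```

```text
pad [502.9 183.1  43. ]
padUL [482.3 158.9  43. ]
padUR [479.4 204.6  43. ]
padLL [529.  160.1  43. ]
padLR [525.9 209.1  43. ]
knob [490.5 370.5  71. ]
stop top [487.7 372.8  49. ]
stop low inner [518.2 353.7  49. ]
plain [507.3  66.5  49. ]
```

View pics/w1d.png

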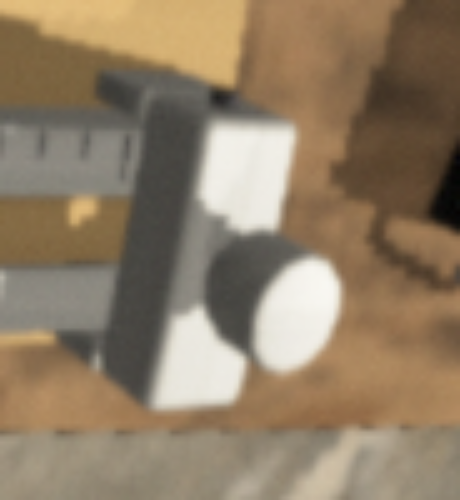

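The two views agree: pad at about (503,183) and knob at about (491,371), so travel is about 141 mm along (-0.06, 1). Now I descend.

```bash
python3 -m crank '[[[0,-1,-15],0,1],[[0,0,-15],0,1],[[0,0,-15],0,1],[[0,0,-10],0,1],[[0,0,-6],0,1],[[0,0,-3],0,1],[[0,0,0],0,1],[[0,0,0],0,1]]'
```

```text
time: 2.6
tcp_pos: [503.9, 183.1, 47.9]
eef_rot: [[-0.998, -0.063, 0.001], [-0.063, 0.998, 0.0], [-0.001, 0.0, -1.0]]
wrist_force: [-0.8, 0.1, 0.8]
finger_gap: 0.1
finger_force: 0.0
```

```bash
python3 -m crank '[[[0,0,-2],0,1],[[0,0,-2],0,1],[[0,0,-2],0,1],[[0,0,-1],0,1],[[0,0,0],0,1],[[0,0,0],0,1],[[0,0,0],0,1]]'
```

```text
time: 3.3
tcp_pos: [503.9, 183.1, 42.6]
eef_rot: [[-0.998, -0.063, 0.002], [-0.063, 0.998, 0.0], [-0.002, 0.0, -1.0]]
wrist_force: [-3.0, -1.0, 8.5]
finger_gap: 0.4
finger_force: 4.4
```

```bash
python3 -m crank '[[[0,0,-1],0,1],[[0,0,-1],0,1],[[0,0,-1],0,1],[[0,0,-1],0,1],[[0,0,0],0,1],[[0,0,0],0,1],[[0,0,0],0,1]]'
```

```text
time: 4.0
tcp_pos: [504.0, 183.1, 38.8]
eef_rot: [[-0.998, -0.063, 0.002], [-0.063, 0.998, 0.0], [-0.002, 0.0, -1.0]]
wrist_force: [-3.5, -0.7, 10.2]
finger_gap: 0.2
finger_force: 4.9
```

The pad is about 4 mm down at 10 N. Now I start sliding.

```bash
python3 -m crank '[[[0,1,0],0,1],[[-0.1,2,0],0,1],[[-0.2,3,0],0,1],[[-0.2,4,0],0,1],[[-0.2,4,0],0,1],[[-0.2,4,0],0,1],[[-0.2,4,0],0,1],[[-0.2,4,0],0,1],[[-0.2,3,0],0,1],[[-0.1,1,0],0,1],[[0,0,0],0,1]]'
python3 - <<'E'
from workcell import imaging
import cv2
f=imaging.grab_frame("wrist");cv2.imwrite("pics/w2.png",f["image"])
E
```

```text
time: 5.1
tcp_pos: [501.9, 213.4, 38.7]
eef_rot: [[-0.998, -0.063, 0.001], [-0.063, 0.998, 0.001], [-0.001, 0.001, -1.0]]
wrist_force: [-4.5, -0.3, 10.8]
finger_gap: 0.2
finger_force: 4.9
```

View pics/w2.png

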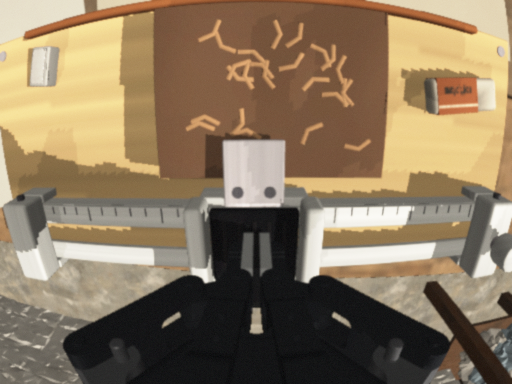

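The guide followed by friction, with the fingers at column 256 still centred in it (cheek insides at 211 and 300). About 110 mm remain.

```bash
python3 -m crank '[[[-0.1,2,0],0,1],[[-0.2,4,0],0,1],[[-0.3,5,0],0,1],[[-0.3,6,0],0,1],[[-0.3,6,0],0,1],[[-0.4,6,0],0,1],[[-0.4,6,0],0,1],[[-0.4,6,0],0,1],[[-0.4,6,0],0,1],[[-0.4,6,0],0,1],[[-0.4,6,0],0,1],[[-0.4,6,0],0,1],[[-0.4,6,0],0,1],[[-0.4,6,0],0,1],[[-0.4,6,0],0,1],[[-0.3,5,0],0,1],[[-0.2,4,0],0,1],[[-0.2,3,0],0,1],[[-0.1,1,0],0,1],[[0,0,0],0,1]]'
python3 - <<'E'
from workcell import imaging
import cv2
f=imaging.grab_frame("wrist");cv2.imwrite("pics/w3.png",f["image"])
E
```

```text
time: 7.15
tcp_pos: [495.5, 309.8, 38.8]
eef_rot: [[-0.998, -0.064, 0.0], [-0.064, 0.998, 0.001], [-0.0, 0.001, -1.0]]
wrist_force: [-4.0, -0.3, 9.6]
finger_gap: -0.3
finger_force: 4.9
```

View pics/w3.png

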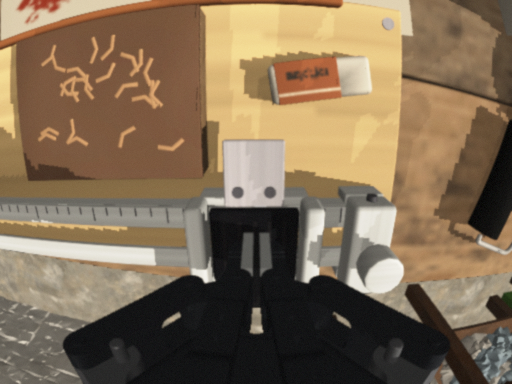

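The guide is still centred under the fingers, with its cheek edge at column 323 and the stop face at about 343. That leaves about 14 mm, so I go slowly and watch the force.

```bash
python3 -m crank '[[[0,1,0],0,1],[[-0.1,2,0],0,1],[[-0.1,2,0],0,1],[[-0.1,2,0],0,1],[[-0.1,2,0],0,1],[[-0.1,1,0],0,1],[[0,1,0],0,1],[[0,1,0],0,1],[[0,0,0],0,1],[[0,0,0],0,1]]'
python3 -m crank '[[[-0.1,1,0],0,1],[[0,1,0],0,1],[[0,1,0],0,1],[[0,0,0],0,1],[[0,0,0],0,1]]'
```

```text
time: 8.2
tcp_pos: [494.7, 321.6, 38.6]
eef_rot: [[-0.998, -0.064, -0.001], [-0.064, 0.998, 0.001], [0.0, 0.001, -1.0]]
wrist_force: [-4.2, -0.2, 10.4]
finger_gap: 0.0
finger_force: 4.9
time: 8.7
tcp_pos: [494.5, 324.6, 38.6]
eef_rot: [[-0.998, -0.064, -0.001], [-0.064, 0.998, 0.001], [0.001, 0.001, -1.0]]
wrist_force: [-5.4, -0.8, 9.9]
finger_gap: -0.3
finger_force: 4.9
```

```bash
python3 -m crank '[[[0,1,0],0,1],[[0,1,0],0,1],[[0,1,0],0,1],[[0,0,0],0,1],[[0,0,0],0,1]]'
python3 -m crank '[[[0,1,0],0,1],[[0,1,0],0,1],[[0,1,0],0,1],[[0,0,0],0,1],[[0,0,0],0,1]]'
python3 - <<'E'
from workcell import imaging
import cv2
f=imaging.grab_frame("wrist");cv2.imwrite("pics/w4.png",cv2.resize(f["image"][130:330,180:430],None,fx=3,fy=3))
E
```

```text
time: 9.2
tcp_pos: [494.4, 326.1, 38.3]
eef_rot: [[-0.998, -0.063, -0.001], [-0.063, 0.998, -0.002], [0.001, -0.002, -1.0]]
wrist_force: [-4.9, -3.7, 9.9]
finger_gap: -0.3
finger_force: 4.9
time: 9.7
tcp_pos: [495.6, 328.2, 38.6]
eef_rot: [[-0.998, -0.062, 0.001], [-0.062, 0.998, -0.004], [-0.001, -0.004, -1.0]]
wrist_force: [-2.0, -6.0, 10.4]
finger_gap: 0.2
finger_force: 4.9
```

View pics/w4.png

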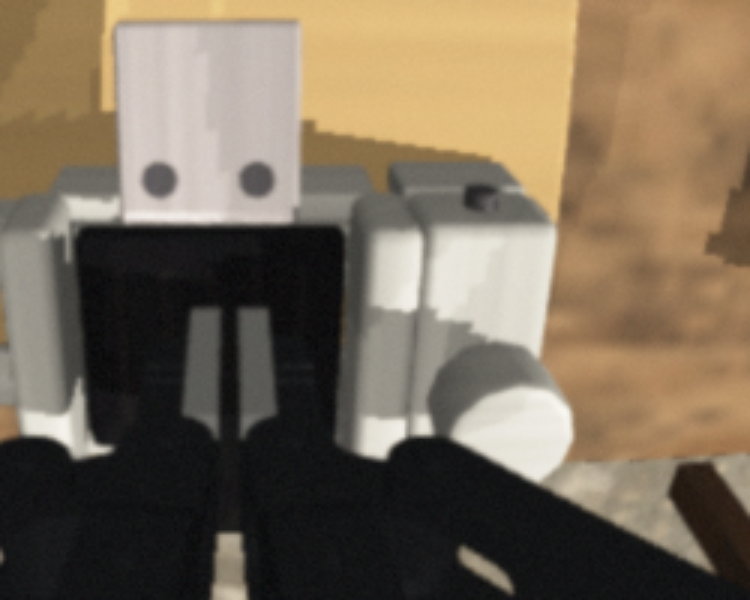

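The guide's cheek meets the stop (edges together at crop column 423), with a side force of 6 N toward it. I lift straight up.

```bash
python3 -m crank '[[[0,0,-0.5],0,1],[[0,0,0],0,1],[[0,0,2],0,1],[[0,0,2],0,1],[[0,0,2],0,1],[[0,0,2],0,1],[[0,0,4],0,1],[[0,0,8],0,1],[[0,0,20],0,1],[[0,0,30],0,1],[[0,0,30],0,1],[[0,0,0],0,1],[[0,0,0],0,1]]'
python3 - <<'E'
from workcell import imaging
import cv2
f=imaging.grab_frame("wrist");cv2.imwrite("pics/w5.png",f["image"])
E
```

```text
time: 11.05
tcp_pos: [496.0, 330.6, 137.2]
eef_rot: [[-0.998, -0.063, 0.003], [-0.063, 0.998, 0.001], [-0.003, 0.001, -1.0]]
wrist_force: [-0.3, 0.4, -1.3]
finger_gap: -0.1
finger_force: 0.0
```

View pics/w5.png

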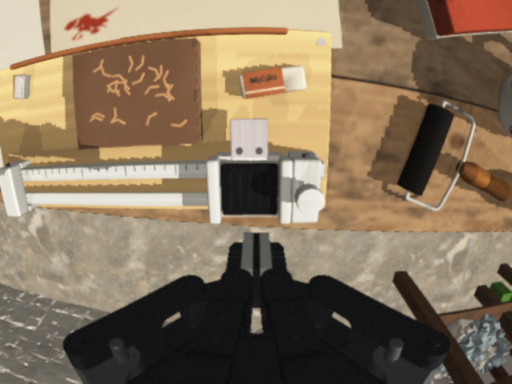

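The guide sits against the knobbed stop with no gap at column 281. The pad is free, and the lino block, eraser and sharpener have not moved.

```bash
python3 -c "
from workcell import ticket;print(ticket.finish_job())"
```

```text
the job is handed in; nothing more can be done
None
```

I pressed the pad, slid the guide until it touched the knobbed stop, let the pad up and handed the job in. In the last picture the guide is against the stop with no gap and the loose things on the board are where they were; no verdict was returned.

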